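Hold a support leg at its length mark and shut the cam lever

ROBOT

A 7-joint arm with a two-finger parallel gripper is mounted at the origin on a cart in front of the work surface, level with it; the furniture and walls round the work are solid. World frame = base frame: x ahead of the robot, y to its left, z up, the work surface at z = 0. Lengths are in m, angles in rad, forces in N, time in s.
With the tool pointing down it reaches from about 0.425 to 0.95 m from the base axis. Payload 4.7 kg.
Tool frame: the origin (TCP) lies midway between the tips of the shut fingers; the grasp point (between the pads) lies 19 mm behind it; y points along the fingers, x is the direction in which the jaws open and shut, and the axes are right-handed (so a half turn about y gives the same grasp; the last joint's range is limited). The gripper opens to 85 mm and grips with 20 to 120 N. Pads are 22 mm wide; open, the fingers measure 114 mm over their backs; the gripper's body (76 mm by 85 mm) begins 54 mm behind the grasp point. The pads swing forward as they close: fully open they stand 13 mm farther back than shut.
Start: joints at [1.279, 0.469, -0.049, 1.532, 0.024, 1.141, -0.082], TCP at [0.175, -0.652, 0.195] pointing down, gripper open.
Joint ranges: [-2.59, 2.59], [-0.33, 1.99], [-1.39, 1.29], [0.1, 2.45], [-1.04, 4.18], [0.21, 1.99], [-2.66, 2.66]. Speed limits (rad/s): [2.57, 2.57, 3.14, 3.14, 3.14, 3.14, 3.14].

INTERFACE

Orientations are given as a unit quaternion [x, y, z, w].
In Python, from bench import sensors, snapshot, camera_params, manip gives the robot as it stands.
- The arm moves only by the tool jog_arm, never from a script. Its arguments are lists of equal length, an entry for each row: "hand": the finger opening in cm, from 0 to 8.54; "slide": the shift along the tool's x, y, z in cm, a list of three; "twist": the turn about the tool's y in degrees. In form: {"hand": [hand, ...], "slide": [[tx, ty, tz], ...], "twist": [twist, ...]}. A call has 1 to 10 rows; each row shifts and turns the commanded pose from where the row before left it, along the tool's axes as they then stand; what a row does not reach is not made up. A row lasts 1/10 s, in which the tool goes at most 50 mm and 8.59 degrees, less where a joint would pass 70% of its speed; a pose out of reach is approached as far as the arm can. A call with a gripper value outside its range is refused whole. The fingers move at their own pace and stop on an object; "force" is the grip in N (left out, the last holds). Time passes only in rows, so rows that do not move let the fingers close. It gives the time, the measured TCP pose, the force and the opening at its end, in the units of the state.
- sensors.state(): the state, without advancing time (a new reading comes with each control period).
- snapshot(name): name is "side" or "top" or "wrist"; returns the picture (400x640x3 uint8, red, green, blue); there is no depth.
- camera_params(name): a dict with "intrinsics" (3x3 intrinsics, pixels), "cam_to_world" (4x4, takes a point from camera to world coordinates). Camera axes: x right, y down, z forward; pixel columns grow to the right and rows downward; lengths in m; the calibration is good to about 2 mm. A picture is of the moment at which its call begins: read the wrist's pose just before it. camera_params takes no time and is no camera call; for the wrist camera it gives the pose at the moment of the call.
- manip.sign_off(): hands the job in, once; it reports no verdict.
The state is a dict: "time_s": time; "joints": joint angles; "dq": joint speeds; "tau": joint torques, N m; "eef_pos": TCP position; "tool_rot": TCP orientation; "contact_force": force on the tool from outside, world axes, zero at the start; "wrist_torque": the same for the moment, N m; "finger_gap": opening from 0.0 (shut) to 1.0 (fully open).
Only numpy, scipy, OpenCV 4.12 (cv2) and the standard library are available. Lean on these libraries where they do the work, as an engineer would, in place of code of your own. Each camera call takes 0.05 s, during which the arm holds its last target. There are 200 camera calls.

TASK

Take the round post of the sprung sliding leg between the fingers, draw the leg out until its pointer stands point to point with the length mark clipped to the tube, and keep it there while you swing the cam lever under the post, clockwise seen from above, until it lies along the tube and you feel it meet its stop. The lever alone does not yet carry the spring, so finish with the leg still gripped by its post at the mark, lever shut; do not shut the lever away from the mark, and leave the tools and parts around it where they are.

Things in the scene. Friction and masses are not known exactly. Their poses are not given: they have to be found in the camera images.
- holder: Bench holder bolted to the worktop: a slotted aluminium tube 44 mm wide, 300 mm long, its top 40 mm above the surface, on two dark feet 80 x 36 mm. It does not move. Origin under the tube's middle at surface height; y runs along the tube toward the end where the rubber-footed leg comes out, x is horizontal across the tube (away from the robot at yaw 0; the side of the pointers is -x), z up.
- leg (a joint): How far the inner steel leg is drawn out of the tube, m: 0 fully in (its start), 0.13 fully out; it grows along the holder's +y. A spring pulls it back in with about 4 N when in and 6 N when fully out; let go, it returns to 0.
- grip_post: The round steel grip sleeve of the leg's upright post, 22 mm in diameter, carried by the sliding leg above the slot: the place to hold the leg. Origin on the post's axis at surface height (z = 0); free shaft to grip from 55 to 100 mm above the surface. The sleeve turns easily about its upright axis, independent of the lever, so fingers that pinch it can turn with the wrist while the leg stays where it is.
- post_top (a point): Centre of the post's top face, 100 mm above the surface.
- cam (a joint): Angle of the cam lever, rad. It turns on the post's axis and is carried by the leg. 0 fully open, 0.95 shut against its stop. It starts between 0 and 0.15, is stiff (about 0.1 N m of friction) and stays where it is left. At value q it points from the post in the holder's direction (sin(0.95-q), -cos(0.95-q)): open, slantwise to the +x and -y side; shut, along the tube to -y. Closing is clockwise seen from above.
- lever_tab (a point): Near the top of the lever's upright thumb tab, 45 mm from the post's axis, 84 mm above the surface. Dark steel lever: hub of radius 18 mm and flat arm up to 55 mm above the surface; on the arm the upright tab, 6 mm thick (9 mm at its round end), from 14 to 49 mm out from the axis, up to 87 mm high. A finger that pinches the post and turns clockwise with the wrist pushes the tab's side.
- leg_index (a point): Tip of the leg's pointer, which is fixed to the leg beside the post on the tube's -x side: 40 mm from the post's axis, 43.5 mm above the surface, at the same place along the tube as the post.
- mark: The length mark: a small fixed steel clip on the tube's -x side. Origin at the tip of its point, which faces the leg's pointer, 43.5 mm above the surface and 44 mm from the tube's middle line (4 mm gap between the tips when they meet); axes as the holder's, y along the tube.
- spanner: Combination spanner, 160 x 22 x 8 mm, lying beside the tube: to be left alone. Origin under its middle.
- nut: Steel hexagon nut, 22 mm wide, 11 mm high, near the tube: to be left alone.
- bolt: Hexagon bolt standing on its head, 57 mm tall, near the tube: to be left alone.
- tape: Black roll of tape, 62 mm across, 19 mm high, on the right: to be left alone.

How it is judged:
By the outcome, as a careful person would: the job done as asked, in the order asked, and still so for the second after the job is handed in, while the arm keeps its last pose, push and grip.
It also fails if it takes over 45 s, if anything falls off the work surface, if the arm or the gripper's body presses on something with over 40 N, if the wrist force passes 120 N, or if a joint passes its speed limit or range.

## Working session

There is one attempt and no reset: what is moved stays moved. The work goes in short steps, Python scripts to look and compute and a tool call to move; the robot and the scene stay as the last step left them, time stands still between calls to the robot, and variables do not carry over. Pictures are saved under pics/ and viewed, about 8 in all and at most 12, crops included, and the job is handed in when it is done.

Besides the shell and the picture viewer there is one more tool, called as a command line: name --pt "numbers of a row" for each row, then --argument value for the rest. jog_arm: Moves the arm, as the interface text tells. Its arguments: {"type":"object","properties":{"hand":{"type":"array","items":{"type":"number"}},"slide":{"type":"array","items":{"type":"array","items":{"type":"number"}}},"twist":{"type":"array","items":{"type":"number"}},"force":{"type":"number"}},"required":["hand","slide","twist"]}

```bash
mkdir -p pics; ls
cat > h.py <<'E'
import numpy as np, cv2
from bench import sensors, snapshot, camera_params, manip
from scipy.spatial.transform import Rotation as R
def ray(p,uv):
    K=np.array(p["intrinsics"]);T=np.array(p["cam_to_world"])
    d=T[:3,:3]@np.linalg.solve(K,[uv[0],uv[1],1.]);return T[:3,3],d/np.linalg.norm(d)
def onz(p,uv,z):
    o,d=ray(p,uv);return o+d*(z-o[2])/d[2]
def proj(p,X):
    K=np.array(p["intrinsics"]);T=np.array(p["cam_to_world"])
    c=T[:3,:3].T@(np.array(X)-T[:3,3]);q=K@c;return q[:2]/q[2]
def cross(r1,r2):
    (o1,d1),(o2,d2)=r1,r2
    A=np.stack([d1,-d2],1);s=np.linalg.lstsq(A,o2-o1,rcond=None)[0]
    a=o1+s[0]*d1;b=o2+s[1]*d2;return (a+b)/2,np.linalg.norm(a-b)
def snap(n,f):
    p=camera_params(n);im=snapshot(n);cv2.imwrite(f"pics/{f}.png",im[:,:,::-1]);return im,p
E
python3 - <<'E'
from h import *
s=sensors.state();print(s)
print(R.from_quat(s["tool_rot"]).as_matrix().round(3))
ims=[]
for n in("side","top"):
    im,p=snap(n,n+"0");ims.append(im);print(n,np.array(p["cam_to_world"]).round(3).tolist(),np.array(p["intrinsics"]).round(1).tolist())
snap("wrist","wrist0")
E
```

```text
pics
{'time_s': 0.0, 'joints': array([ 1.27908674,  0.46945991, -0.04857685,  1.53371036,  0.02413249,
        1.1409811 , -0.08229997]), 'dq': array([-0.00052001, -0.00216363,  0.0007758 , -0.00120751, -0.00274114,
        0.00038665, -0.00083024]), 'tau': array([-3.44403534e-04, -5.10310793e+01, -4.68800613e-02, -2.37715012e+01,
        1.07558415e-02,  7.48135062e-03, -9.84500929e-06]), 'eef_pos': array([ 0.17517715, -0.65118976,  0.19344202]), 'tool_rot': array([-0.56081628,  0.43074363, -0.42959127,  0.56160161]), 'contact_force': array([0.24022077, 0.0164571 , 0.36249133]), 'wrist_torque': array([-0.01127173, -0.01297466,  0.05186729]), 'finger_gap': 1.0034486259072037}
[[ 0.26  -0.001  0.966]
 [-0.966  0.002  0.26 ]
 [-0.002 -1.    -0.   ]]
side [[-0.875, -0.327, 0.358, 0.194], [-0.484, 0.569, -0.665, 0.597], [0.014, -0.755, -0.656, 0.764], [0.0, 0.0, 0.0, 1.0]] [[414.7, 0.0, 330.1], [0.0, 414.7, 187.8], [0.0, 0.0, 1.0]]
top [[-0.022, -0.988, 0.153, 0.371], [-1.0, 0.023, 0.0, -0.057], [-0.004, -0.153, -0.988, 1.212], [0.0, 0.0, 0.0, 1.0]] [[512.9, 0.0, 320.7], [0.0, 512.9, 187.4], [0.0, 0.0, 1.0]]
```

View pics/top0.png

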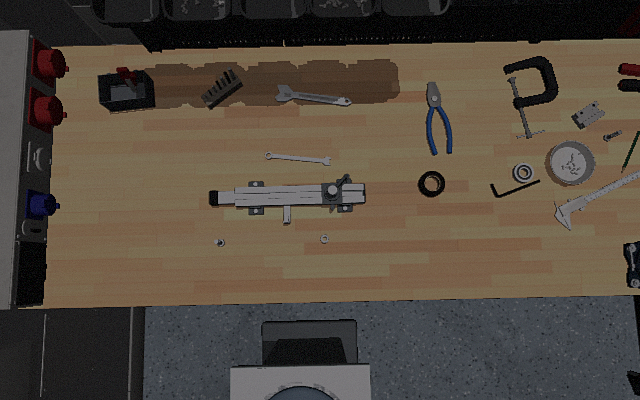

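View pics/side0.png

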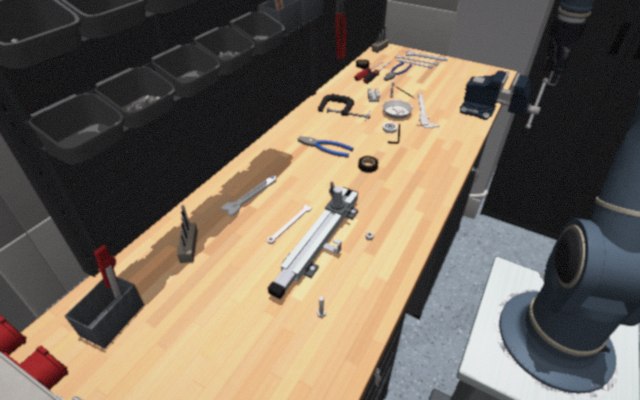

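Run:
```python
import cv2,numpy as np
a=cv2.imread("pics/top0.png")[165:235,200:375];b=cv2.imread("pics/side0.png")[170:305,260:400]
a=cv2.resize(a,None,fx=4.5,fy=4.5,interpolation=cv2.INTER_CUBIC);b=cv2.resize(b,None,fx=2,fy=2,interpolation=cv2.INTER_CUBIC)
c=np.zeros((a.shape[0]+b.shape[0],800,3),np.uint8);c[:a.shape[0],:a.shape[1]]=a;c[a.shape[0]:,:b.shape[1]]=b
cv2.imwrite("pics/c0.png",np.clip(c*1.5,0,255).astype(np.uint8))
from h import *
p=dict(zip(["x"],[0]));pt=camera_params("top")
for n,uv,z in [("post",(333,188.5),.1),("mark",(287,222),.0435),("endL",(235,196),.04),("endR",(366,192),.04),("bolt",(220,242),.05),("nut",(324,239),.01)]: print(n,onz(pt,uv,z).round(3))
```

```text
post [ 0.541 -0.084  0.1  ]
mark [0.474 0.022 0.044]
endL [0.537 0.141 0.04 ]
endR [ 0.54  -0.161  0.04 ]
bolt [0.432 0.173 0.05 ]
nut [ 0.436 -0.062  0.01 ]
```

View pics/c0.png

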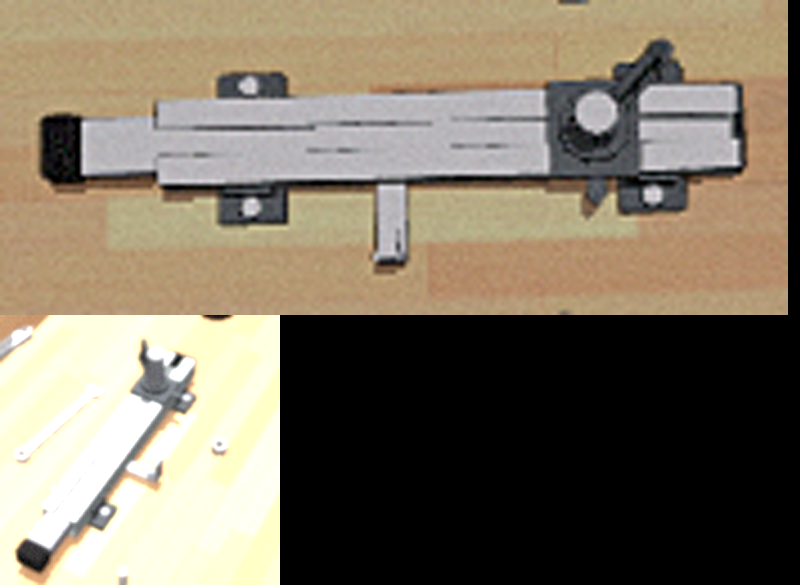

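jog_arm --hand '[8.5, 8.5, 8.5, 8.5, 8.5, 8.5, 8.5, 8.5, 8.5, 8.5]' --pt "-2.5 -0.3 2.5" --pt "-2.5 -0.3 2.5" --pt "-2.5 -0.3 2.5" --pt "-2.5 -0.3 2.5" --pt "-2.5 -0.3 2.5" --pt "-2.5 -0.3 2.5" --pt "-2.5 -0.3 2.5" --pt "-2.5 -0.3 2.5" --pt "-2.5 -0.3 2.5" --pt "-2.5 -0.3 2.5" --twist '[0, 0, 0, 0, 0, 0, 0, 0, 0, 0]' --force 60

```text
time_s: 1.15
eef_pos: [0.3522, -0.344, 0.2245]
tool_rot: [0.561, -0.43, 0.43, -0.561]
contact_force: [-0.0, -0.5, 0.6]
finger_gap: 0.996
```

jog_arm --hand '[8.5, 8.5, 8.5, 8.5, 8.5, 8.5, 8.5, 8.5, 8.5, 8.5]' --pt "-2.5 -0.3 2.5" --pt "-2.5 -0.3 2.5" --pt "-2.5 -0.3 2.5" --pt "-2.5 -0.3 2.5" --pt "-2.5 -0.3 2.5" --pt "-2.5 -0.3 2.5" --pt "-2.5 -0.3 2.5" --pt "-2.5 -0.3 2.5" --pt "-2.5 -0.3 2.5" --pt "-1.5 0 1.4" --twist '[0, 0, 0, 0, 0, 0, 0, 0, 0, 0]'

```text
time_s: 2.15
eef_pos: [0.5215, -0.0485, 0.2519]
tool_rot: [-0.561, 0.429, -0.429, 0.563]
contact_force: [-0.7, 0.5, -0.9]
finger_gap: 0.996
```

jog_arm --hand '[8.5, 8.5, 8.5, 8.5, 8.5, 8.5, 8.5, 8.5, 8.5, 8.5]' --pt "0 0 0" --pt "0 0 0" --pt "0 0 0" --pt "0 0 0" --pt "0 0 0" --pt "0 0 0" --pt "0 0 0" --pt "0 0 0" --pt "0 0 0" --pt "0 0 0" --twist '[-8.5, -8.5, -8.5, -8.5, -8.5, -8.5, -8.5, -8.5, -8.5, -8.5]'

```text
time_s: 3.15
eef_pos: [0.52, -0.0517, 0.2513]
tool_rot: [0.704, 0.064, -0.064, -0.704]
contact_force: [0.6, 0.1, -0.4]
finger_gap: 0.996
```

Run:
```python
from h import *
s=sensors.state();print(s["time_s"],s["eef_pos"],s["joints"].round(2),R.from_quat(s["tool_rot"]).as_matrix().round(3).tolist(),s["contact_force"])
im,p=snap("wrist","w1");np.save("pics/w1.npy",p["cam_to_world"]);print(p)
```

```text
3.15 [ 0.52000751 -0.05165986  0.25125376] [ 0.6   0.24 -0.69  1.79  0.16  1.18  0.04] [[0.984, -0.001, -0.181], [0.181, -0.0, 0.984], [-0.001, -1.0, 0.0]] [ 0.60714026  0.06067934 -0.359726  ]
{'intrinsics': array([[346.39599425,   0.        , 317.53524205],
       [  0.        , 346.39599425, 195.05598917],
       [  0.        ,   0.        ,   1.        ]]), 'cam_to_world': array([[ 9.83395198e-01,  1.75079795e-01,  4.77592946e-02,
         5.08771253e-01],
       [ 1.81476849e-01, -9.48446810e-01, -2.59836107e-01,
         1.63198407e-02],
       [-1.94901762e-04,  2.64188787e-01, -9.64470967e-01,
         4.30620253e-01],
       [ 0.00000000e+00,  0.00000000e+00,  0.00000000e+00,
         1.00000000e+00]])}
```

View pics/w1.png

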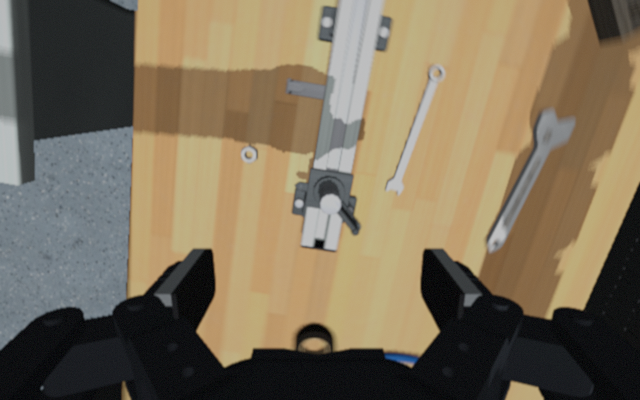

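Run:
```python
from h import *
p={"intrinsics":camera_params("wrist")["intrinsics"],"cam_to_world":np.load("pics/w1.npy")}
pt=camera_params("top")
for a,b in [((331,203),(332.7,189.5)),((353,228),(346,177))]:
    print(cross(ray(p,a),ray(pt,b)),onz(p,a,.1),onz(pt,b,.1))
s=sensors.state();Rm=R.from_quat(s["tool_rot"]).as_matrix()
T,_=cross(ray(p,(331,203)),ray(pt,(332.7,189.5)))
T[2]=.17;print("slide cm",Rm.T@(T-s["eef_pos"])*100)
```

```text
(array([ 0.54148525, -0.08381032,  0.0809481 ]), np.float64(0.00024840800961758406)) [ 0.53981801 -0.07838412  0.1       ] [ 0.53849837 -0.0833389   0.1       ]
(array([ 0.57380647, -0.11549332,  0.05695484]), np.float64(0.0012529038404855248)) [ 0.56687738 -0.10034064  0.1       ] [ 0.56564906 -0.11332372  0.1       ]
slide cm [ 1.5178231   8.12137049 -3.55115699]
```

jog_arm --hand '[8.5, 8.5, 8.5, 8.5, 8.5, 8.5, 8.5, 8.5]' --pt "0.5 2 -1" --pt "0.5 2 -1" --pt "0.5 2 -1" --pt "0 2 -0.2" --pt "0 0 0" --pt "0 0 0" --pt "0 0 0" --pt "0 0 0" --twist '[0, 0, 0, 0, -7, -7, 0, 0]'

```text
time_s: 4.0
eef_pos: [0.5406, -0.0806, 0.1715]
tool_rot: [0.692, 0.146, -0.146, -0.692]
contact_force: [-0.1, -0.2, 0.1]
finger_gap: 0.994
```

Run:
```python
from h import *
s=sensors.state();print(s["time_s"],s["eef_pos"],s["joints"].round(2),R.from_quat(s["tool_rot"]).as_matrix().round(3).tolist(),s["contact_force"])
im,p=snap("wrist","w2");np.save("pics/w2.npy",p["cam_to_world"])
c=cv2.resize(im[20:320,180:520],None,fx=2,fy=2,interpolation=cv2.INTER_CUBIC)
cv2.imwrite("pics/w2c.png",np.clip(c[:,:,::-1]*1.3,0,255).astype(np.uint8))
```

```text
4.0 [ 0.54061627 -0.08064956  0.17146822] [ 0.63  0.36 -0.7   1.84  0.27  1.04  0.24] [[0.915, -0.0, -0.404], [0.404, -0.0, 0.915], [-0.0, -1.0, -0.0]] [-0.08850617 -0.1738677   0.09603798]
```

View pics/w2c.png

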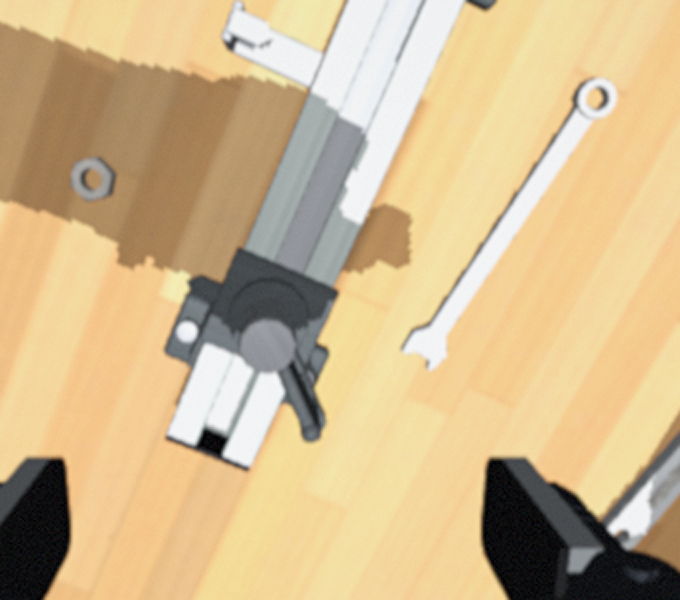

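Run:
```python
from h import *
K=camera_params("wrist")["intrinsics"]
p1={"intrinsics":K,"cam_to_world":np.load("pics/w1.npy")};p2={"intrinsics":K,"cam_to_world":np.load("pics/w2.npy")};pt=camera_params("top")
print(cross(ray(p1,(331,203)),ray(p2,(314,192.5))),onz(p2,(314,192.5),.1),cross(ray(pt,(332.7,189.5)),ray(p2,(314,192.5))))
f=lambda x,y:(x/2+180,y/2+20)
for n,q,z in [("tab",(313,428),.087),("markpt",(268,42),.0435),("barend",(228,42),.0435),("ptr",(192,285),.0435),("tubeBL",(166,438),.04),("tubeBR",(248,468),.04),("spL",(372,0),.04),("tubeL_up",(318,88),.04),("tubeR_up",(425,100),.04)]:
    print(n,onz(p2,f(*q),z).round(4))
im=cv2.imread("pics/w2.png")
c=cv2.resize(im[10:60,280:350],None,fx=8,fy=8,interpolation=cv2.INTER_CUBIC)
d=cv2.resize(im[150:200,255:325],None,fx=8,fy=8,interpolation=cv2.INTER_CUBIC)
cv2.imwrite("pics/w2d.png",np.clip(np.vstack([c[:300],d[:300]]).astype(float)*np.array(1.4),0,255).astype(np.uint8))
```

```text
(array([ 0.54189854, -0.08577421,  0.07401552]), np.float64(0.000720757042411508)) [ 0.53898417 -0.07929418  0.1       ] (array([ 0.54092578, -0.08370014,  0.08242157]), np.float64(0.00043647847939281295))
tab [ 0.5711 -0.1071  0.087 ]
markpt [0.4928 0.0244 0.0435]
barend [0.4778 0.0178 0.0435]
ptr [ 0.5022 -0.0816  0.0435]
tubeBL [ 0.5186 -0.1565  0.04  ]
tubeBR [ 0.5609 -0.1549  0.04  ]
spL [0.525  0.0566 0.04  ]
tubeL_up [0.5191 0.017  0.04  ]
tubeR_up [0.5625 0.031  0.04  ]
```

View pics/w2d.png

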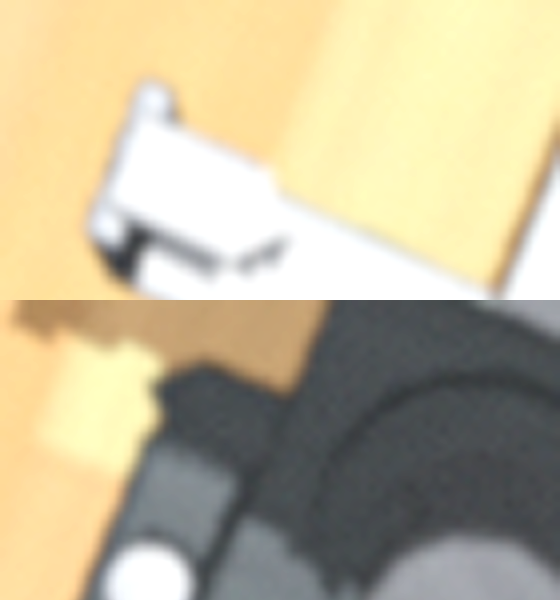

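jog_arm --hand '[6, 6, 6, 6, 6, 6, 6]' --pt "0 2.5 -0.1" --pt "0 2.5 0" --pt "0 2.5 0" --pt "0 2.0 0" --pt "0 1.3 0" --pt "0 0 0" --pt "0 0 0" --twist '[0, 0, 0, 0, 0, 0, 0]'

```text
time_s: 4.75
eef_pos: [0.5417, -0.0813, 0.0641]
tool_rot: [0.692, 0.148, -0.147, -0.691]
contact_force: [-0.6, 0.4, 0.2]
finger_gap: 0.705
```

jog_arm --hand '[3, 2.5, 2.2, 2, 1.6, 1.2, 1, 1]' --pt "0 0 0" --pt "0 0 0" --pt "0 0 0" --pt "0 0 0" --pt "0 0 0" --pt "0 0 0" --pt "0 0 0" --pt "0 0 0" --twist '[0, 0, 0, 0, 0, 0, 0, 0]' --force 40

```text
time_s: 5.55
eef_pos: [0.5411, -0.0815, 0.0636]
tool_rot: [0.692, 0.147, -0.147, -0.692]
contact_force: [-0.3, -0.1, 1.0]
finger_gap: 0.114
```

Run:
```python
from h import *
print(sensors.state()["finger_gap"])
a,p=snap("wrist","w3");b,ps=snap("side","s3");t,_=snap("top","t3")
c=cv2.resize(b[150:310,250:410],(400,400),interpolation=cv2.INTER_CUBIC)
d=cv2.resize(t[150:230,280:380],(400,320),interpolation=cv2.INTER_CUBIC)
r=np.vstack([c,np.zeros((200,400,3),np.uint8)]);l=np.vstack([a[100:380,120:520],d])
cv2.imwrite("pics/s3c.png",np.clip(np.hstack([r,l])[:,:,::-1]*1.2,0,255).astype(np.uint8))
```

```text
0.11430987400379698
```

View pics/s3c.png

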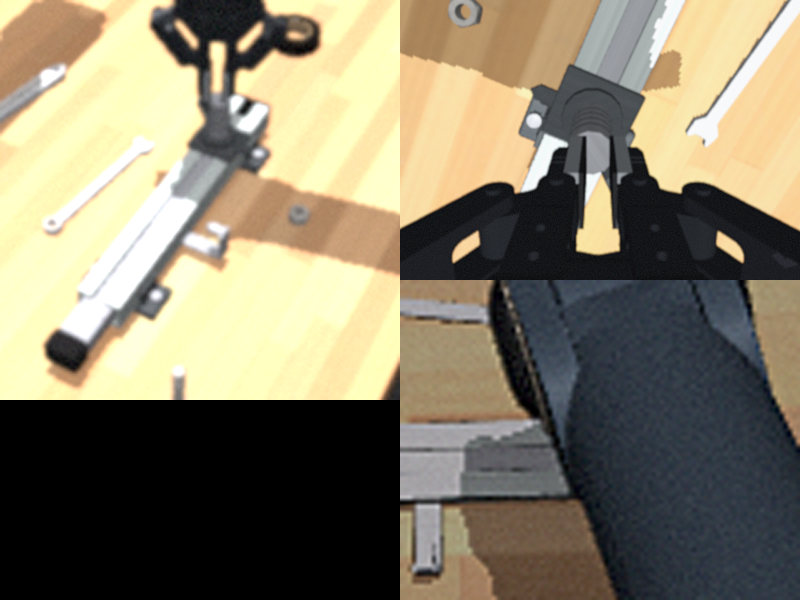

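Run:
```python
from h import *
p=camera_params("wrist");s=sensors.state();Rm=R.from_quat(s["tool_rot"]).as_matrix()
print(s["eef_pos"],Rm[:,0])
for z in(.1,.064,.08): print(z,proj(p,[*s["eef_pos"][:2],z]), [proj(p,np.r_[s["eef_pos"][:2],z]+Rm[:,0]*k).round(1).tolist() for k in(-.011,.011)])
im=cv2.imread("pics/w3.png");cv2.imwrite("pics/w3c.png",np.clip(cv2.resize(im[180:350,220:410],None,fx=4,fy=3.5,interpolation=cv2.INTER_CUBIC)*1.8,0,255).astype(np.uint8)[:600])
```

```text
[ 0.54112959 -0.08149073  0.06361877] [9.13148829e-01 4.07626318e-01 3.42413845e-05]
0.1 [313.8232249  258.13358904] [[289.4, 258.1], [338.2, 258.2]]
0.064 [314.47269136 229.36219806] [[294.5, 229.3], [334.4, 229.4]]
0.08 [314.21579937 240.7425237 ] [[292.5, 240.7], [336.0, 240.8]]
```

View pics/w3c.png

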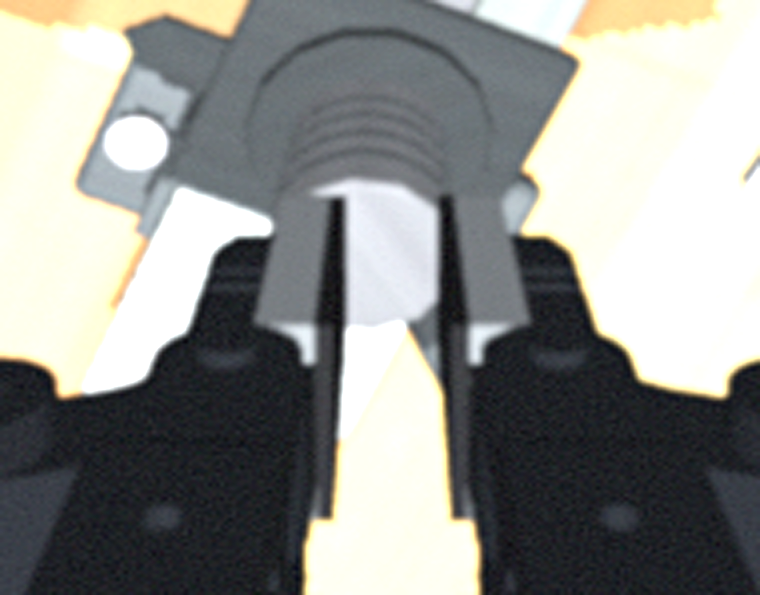

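Run:
```python
from h import *
K=camera_params("wrist")["intrinsics"]
P=lambda T:{"intrinsics":K,"cam_to_world":T}
p1,p2,p3=P(np.load("pics/w1.npy")),P(np.load("pics/w2.npy")),camera_params("wrist")
np.save("pics/w3.npy",p3["cam_to_world"])
print("disc",cross(ray(p2,(314,192.5)),ray(p3,(313,252))),cross(ray(p1,(331,203)),ray(p3,(313,252))))
# foot bolt head near post: w2 crop(187,331)->, w3 crop (136,143)
print("footbolt",cross(ray(p2,(180+187/2,20+331/2)),ray(p3,(220+136/4,180+143/3.5))))
# nut
print("nut",cross(ray(p1,(249,154)),ray(p2,(180+92/2,20+179/2))), cross(ray(p2,(180+92/2,20+179/2)),ray(p3,(120+464-400,100+12))))
# plate far right corner: 
print("finger tip left pad row236 at tool y-plane")
print(sensors.state()["joints"])
```

```text
disc (array([ 0.53936857, -0.07931547,  0.09935083]), np.float64(0.0006990653531323648)) (array([ 0.53943531, -0.07795119,  0.10193938]), np.float64(0.0004691153605480251))
footbolt (array([ 0.50748185, -0.10961266,  0.01661185]), np.float64(8.124059861235546e-05))
nut (array([ 0.43920135, -0.05981428,  0.01631052]), np.float64(0.0004024920498615674)) (array([ 0.43809568, -0.0604991 ,  0.01049368]), np.float64(0.0002026086690716459))
finger tip left pad row236 at tool y-plane
[ 0.56037772  0.49609476 -0.63258983  1.93704864  0.39083494  0.83196435
  0.13695542]
```

Run:
```python
from h import *
p3=camera_params("wrist");ps=camera_params("side");s=sensors.state()
print(s["finger_gap"],s["eef_pos"])
print("post top proj in side",proj(ps,[.5394,-.079,.1]),"tcp",proj(ps,s["eef_pos"]),"z.12",proj(ps,[.5394,-.079,.12]))
for v in (189,191,193): print(cross(ray(p3,(315.5,238)),ray(ps,(336,v))))
im=cv2.imread("pics/s3.png");cv2.imwrite("pics/s3d.png",np.clip(cv2.resize(im[150:220,300:370],None,fx=8,fy=8,interpolation=cv2.INTER_CUBIC)*1.5,0,255).astype(np.uint8))
```

```text
0.1192819092905556 [ 0.54112959 -0.08149073  0.06361877]
post top proj in side [336.68485724 189.444779  ] tcp [336.19151733 199.62331781] z.12 [336.88815676 183.17217008]
(array([ 0.53589949, -0.06813309,  0.11118999]), np.float64(0.0003097188689385671))
(array([ 0.53758368, -0.07188174,  0.10120244]), np.float64(0.00017898220175126335))
(array([ 0.5393009 , -0.07570392,  0.09101889]), np.float64(4.567803660990397e-05))
```

View pics/s3d.png

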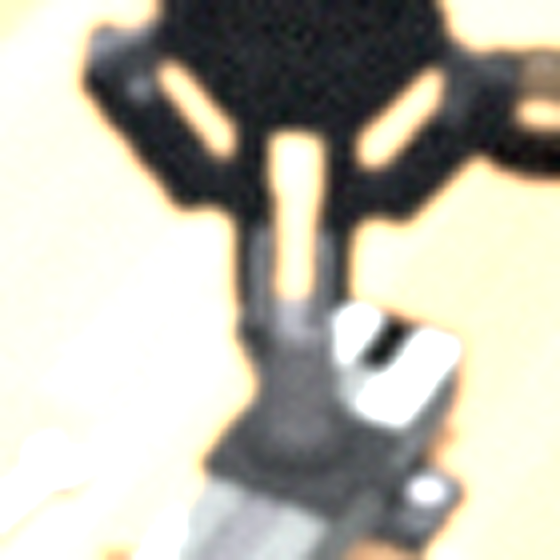

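jog_arm --hand '[3, 5, 6, 6, 6, 6]' --pt "0 -0.5 0" --pt "0 -0.5 0" --pt "-0.2 0 0.2" --pt "0 0 0" --pt "0 0 0" --pt "0 0 0" --twist '[0, 0, 0, 0, 0, 0]'

```text
time_s: 6.3
eef_pos: [0.5383, -0.0805, 0.0734]
tool_rot: [0.692, 0.147, -0.147, -0.692]
contact_force: [0.7, 0.4, -0.6]
finger_gap: 0.701
```

jog_arm --hand '[6, 6, 6, 6, 6, 6]' --pt "0 1 0" --pt "0 1 0" --pt "0 1 0" --pt "0 0.5 0" --pt "0 0 0" --pt "0 0 0" --twist '[0, 0, 0, 0, 0, 0]'

```text
time_s: 6.9
eef_pos: [0.5385, -0.0803, 0.0384]
tool_rot: [-0.692, -0.147, 0.147, 0.692]
contact_force: [-0.4, -0.1, -0.1]
finger_gap: 0.701
```

Run:
```python
from h import *
s=sensors.state();print(s["time_s"],s["eef_pos"],s["contact_force"],s["wrist_torque"])
a,p=snap("wrist","w4");b,ps=snap("side","s4")
c=cv2.resize(b[150:220,300:370],(400,400),interpolation=cv2.INTER_CUBIC)
d=cv2.resize(a[140:340,220:420],(400,400),interpolation=cv2.INTER_CUBIC)
cv2.imwrite("pics/c4.png",np.clip(np.hstack([c,d])[:,:,::-1]*1.4,0,255).astype(np.uint8))
```

```text
6.9 [ 0.53852974 -0.08027147  0.03837012] [-0.42362791 -0.1229377  -0.09176629] [-0.0019846  -0.01310786  0.02159513]
```

View pics/c4.png

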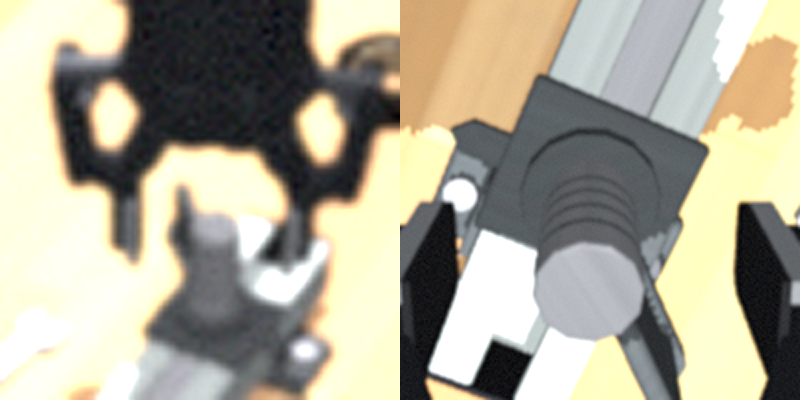

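jog_arm --hand '[6, 6, 4, 3, 2.5, 2.0, 1.5, 1, 1, 1]' --pt "0 0.5 0" --pt "0 0.4 0" --pt "0 0 0" --pt "0 0 0" --pt "0 0 0" --pt "0 0 0" --pt "0 0 0" --pt "0 0 0" --pt "0 0 0" --pt "0 0 0" --twist '[0, 0, 0, 0, 0, 0, 0, 0, 0, 0]' --force 50

```text
time_s: 8.0
eef_pos: [0.5373, -0.081, 0.0297]
tool_rot: [0.692, 0.146, -0.148, -0.691]
contact_force: [-3.4, -1.4, 5.5]
finger_gap: 0.24
```

Run:
```python
from h import *
s=sensors.state();print(s["time_s"],s["eef_pos"],s["contact_force"],s["wrist_torque"],s["finger_gap"]*85.4,R.from_quat(s["tool_rot"]).as_matrix().round(3)[:,0])
```

```text
8.0 [ 0.53726903 -0.08101396  0.02972971] [-3.37698983 -1.35720778  5.52481903] [-0.24147129  0.83165925  0.02154518] 20.502802154441188 [ 0.913  0.407 -0.003]
```

jog_arm --hand '[1, 1, 1, 1, 1, 1, 1, 1, 1, 1]' --pt "0.39 0 0.87" --pt "0.39 0 0.87" --pt "0.39 0 0.87" --pt "0.39 0 0.87" --pt "0.39 0 0.87" --pt "0.39 0 0.87" --pt "0.39 0 0.87" --pt "0.39 0 0.87" --pt "0.39 0 0.87" --pt "0.39 0 0.87" --twist '[0, 0, 0, 0, 0, 0, 0, 0, 0, 0]'

```text
time_s: 9.0
eef_pos: [0.5365, 0.012, 0.0297]
tool_rot: [0.693, 0.145, -0.149, -0.69]
contact_force: [-7.9, -5.9, 9.5]
finger_gap: 0.241
```

Run:
```python
from h import *
s=sensors.state();print(s["time_s"],s["eef_pos"],s["contact_force"],s["wrist_torque"],s["finger_gap"]*85.4)
a,p=snap("wrist","w5");np.save("pics/w5.npy",p["cam_to_world"])
b,ps=snap("side","s5");snap("top","t5")
print("wrist: mark est",proj(p,[.498,.025,.0435]),"ptr est",proj(p,[.502,.014,.0435]),"side",proj(ps,[.498,.025,.0435]))
u,v=proj(p,[.498,.02,.0435]).round().astype(int);us,vs=proj(ps,[.498,.02,.0435]).round().astype(int)
np.save("pics/off5.npy",[u,v,us,vs]);print(u,v,us,vs)
A=a[max(v-40,0):v+40,max(u-50,0):u+50];B=b[vs-25:vs+25,us-25:us+25]
A=cv2.resize(A,None,fx=6,fy=6,interpolation=cv2.INTER_CUBIC)
B=cv2.resize(B,(200,200),interpolation=cv2.INTER_CUBIC)
o=np.zeros((480,800,3),np.uint8);o[:A.shape[0],:A.shape[1]]=A;o[:200,600:]=B
o[210:410,600:]=cv2.resize(a,(200,200))
cv2.imwrite("pics/c5.png",o[:,:,::-1])
```

```text
9.0 [0.53651675 0.01203879 0.02966794] [-7.85212058 -5.85463064  9.50291623] [-1.14301318  1.13773307 -0.02622448] 20.607876025609848
wrist: mark est [253.17444757 186.78988844] ptr est [252.69931095 209.36583767] side [330.55941364 239.29770205]
250 196 332 238
```

View pics/c5.png

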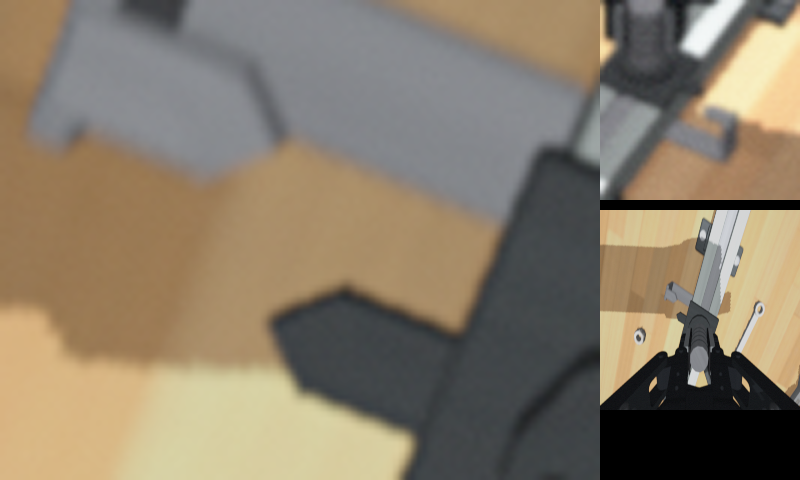

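Run:
```python
from h import *
p={"intrinsics":camera_params("wrist")["intrinsics"],"cam_to_world":np.load("pics/w5.npy")}
m=onz(p,(247.6,179),.0435);q=onz(p,(244.9,209.8),.0435);print(m,q,m-q)
Rm=R.from_quat(sensors.state()["tool_rot"]).as_matrix();print(Rm.T@np.array([0,m[1]-q[1],0])*100)
```

```text
[0.49408465 0.02755724 0.0435    ] [0.49850526 0.01218622 0.0435    ] [-4.42061624e-03  1.53710165e-02 -2.77555756e-17]
[ 0.62651308 -0.00590147  1.40361248]
```

jog_arm --hand '[1, 1, 1, 1, 1]' --pt "0.27 0 0.72" --pt "0.26 0 0.73" --pt "0 0 0" --pt "0 0 0" --pt "0 0 0" --twist '[0, 0, 0, 0, 0]'

```text
time_s: 9.65
eef_pos: [0.5364, 0.028, 0.0297]
tool_rot: [0.693, 0.146, -0.148, -0.691]
contact_force: [-4.6, -5.8, 6.5]
finger_gap: 0.244
```

```bash
cat > tips.py <<'E'
from h import *
def tips(name):
    s=sensors.state();a,p=snap("wrist",name);print(s["time_s"].__round__(2),s["eef_pos"].round(4),s["contact_force"].round(1),s["wrist_torque"].round(2),s["finger_gap"]*85.4)
    # rectify the z=43.5 mm plane: 0.2 mm/px, col = x 0.46..0.54, row = y 0.06..-0.02
    g=np.array([[.46,.06],[.54,.06],[.54,-.02],[.46,-.02]]);src=np.float32([proj(p,[*q,.0435]) for q in g])
    H=cv2.getPerspectiveTransform(src,np.float32([[0,0],[400,0],[400,400],[0,400]]))
    r=cv2.warpPerspective(a,H,(400,400),flags=cv2.INTER_CUBIC);cv2.imwrite(f"pics/{name}r.png",r[:,:,::-1])
    hsv=cv2.cvtColor(r,cv2.COLOR_RGB2HSV);dark=((hsv[:,:,2]<90)&(hsv[:,:,1]<110)).astype(np.uint8)
    print("rows: leftmost dark col in x .485-.52 by y")
    for y in np.arange(.0,.045,.001):
        i=int((.06-y)/.0002);k=np.flatnonzero(dark[i,125:300]);print(f"{y:.3f}:{(.485+k[0]*.0002) if len(k) else 0:.4f}",end=" ")
    print()
    return r
E
python3 -c "
from tips import *
tips('w6')"
```

```text
9.65 [0.5364 0.028  0.0297] [-4.6 -5.8  6.5] [-0.94  0.73  0.03] 20.87434555253703
rows: leftmost dark col in x .485-.52 by y
0.000:0.5142 0.001:0.5144 0.002:0.5142 0.003:0.5142 0.004:0.5142 0.005:0.5140 0.006:0.5140 0.007:0.5138 0.008:0.5138 0.009:0.5138 0.010:0.5138 0.011:0.5138 0.012:0.5138 0.013:0.5138 0.014:0.5138 0.015:0.5136 0.016:0.5136 0.017:0.5138 0.018:0.5136 0.019:0.5136 0.020:0.5136 0.021:0.5138 0.022:0.5138 0.023:0.5134 0.024:0.5024 0.025:0.5010 0.026:0.5002 0.027:0.4930 0.028:0.4918 0.029:0.4906 0.030:0.4896 0.031:0.5004 0.032:0.5012 0.033:0.5022 0.034:0.5128 0.035:0.5130 0.036:0.5132 0.037:0.5132 0.038:0.5130 0.039:0.5130 0.040:0.5132 0.041:0.5132 0.042:0.5128 0.043:0.5130 0.044:0.5132
```

Run:
```python
from tips import *
p={"intrinsics":camera_params("wrist")["intrinsics"],"cam_to_world":np.load("pics/w5.npy")}
f=lambda x,y:(200+x/6-1/3,156+y/6-1/3)
for n,c in dict(mtip=(285,138),mlow=(205,185),mup=(245,60),ptip=(270,323),pup=(348,288),plow=(300,390)).items(): print(n,onz(p,f(*c),.0435).round(4))
r=tips('w7')
cv2.imwrite("pics/w7v.png",cv2.resize(r[100:250,100:300][:,:,::-1],None,fx=4,fy=4,interpolation=cv2.INTER_CUBIC))
```

```text
mtip [0.4938 0.0276 0.0435]
mlow [0.4892 0.0212 0.0435]
mup [0.4886 0.0323 0.0435]
ptip [0.4983 0.0123 0.0435]
pup [0.5032 0.0178 0.0435]
plow [0.5028 0.0078 0.0435]
9.7 [0.5364 0.0279 0.0297] [-4.4 -5.1  5.9] [-0.89  0.73 -0.03] 20.549371520319895
rows: leftmost dark col in x .485-.52 by y
0.000:0.5144 0.001:0.5142 0.002:0.5142 0.003:0.5142 0.004:0.5142 0.005:0.5140 0.006:0.5140 0.007:0.5138 0.008:0.5138 0.009:0.5138 0.010:0.5138 0.011:0.5138 0.012:0.5138 0.013:0.5138 0.014:0.5136 0.015:0.5136 0.016:0.5136 0.017:0.5138 0.018:0.5136 0.019:0.5136 0.020:0.5136 0.021:0.5138 0.022:0.5138 0.023:0.5134 0.024:0.5024 0.025:0.5010 0.026:0.5000 0.027:0.4928 0.028:0.4918 0.029:0.4906 0.030:0.4896 0.031:0.4892 0.032:0.5012 0.033:0.5024 0.034:0.5128 0.035:0.5130 0.036:0.5132 0.037:0.5132 0.038:0.5132 0.039:0.5130 0.040:0.5132 0.041:0.5132 0.042:0.5128 0.043:0.5130 0.044:0.5132
```

View pics/w7v.png

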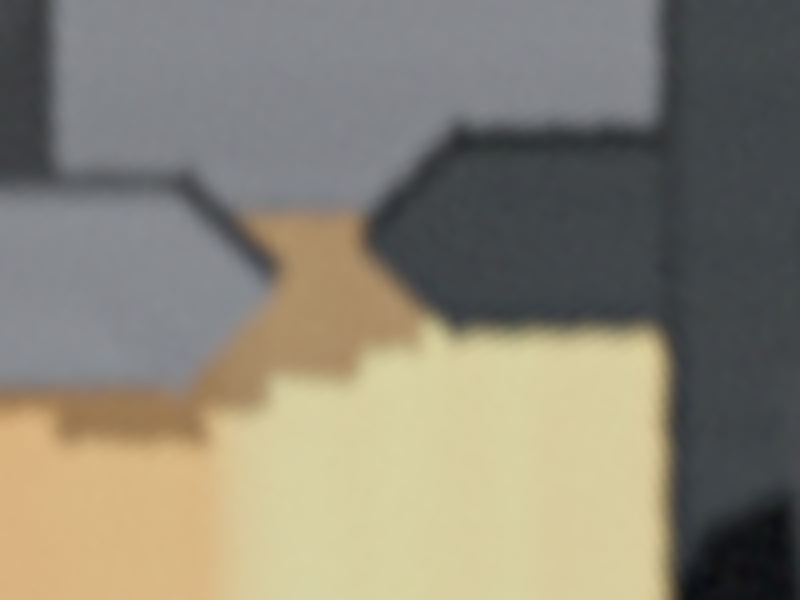

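```bash
cat > prof.py <<'E'
import cv2,numpy as np,sys
r=cv2.imread(f"pics/{sys.argv[1]}r.png");h=cv2.cvtColor(r,cv2.COLOR_BGR2HSV)
g=h[:,:,1]<65;V=h[:,:,2]
for i in range(125,205,2):
    wood=np.flatnonzero(~g[i,120:220])
    m=120+wood[0] if len(wood) else -1;q=120+wood[-1]+1 if len(wood) else -1
    d=np.flatnonzero(V[i,180:280]<90);t=np.flatnonzero(V[i,110:180]<90)
    print(f"y{60-i*.2:.1f}: mark-> {m} {q} <-ptr dark {180+d[0] if len(d) else -1} markband {(110+t[0],110+t[-1]) if len(t) else ''}")
E
python3 prof.py w7
```

```text
y35.0: mark-> -1 -1 <-ptr dark 265 markband (np.int64(110), np.int64(111))
y34.6: mark-> -1 -1 <-ptr dark 265 markband (np.int64(110), np.int64(111))
y34.2: mark-> -1 -1 <-ptr dark 264 markband (np.int64(110), np.int64(111))
y33.8: mark-> -1 -1 <-ptr dark 215 markband (np.int64(110), np.int64(112))
y33.4: mark-> -1 -1 <-ptr dark 212 markband (np.int64(110), np.int64(112))
y33.0: mark-> -1 -1 <-ptr dark 211 markband (np.int64(110), np.int64(112))
y32.6: mark-> -1 -1 <-ptr dark 208 markband (np.int64(110), np.int64(112))
y32.2: mark-> -1 -1 <-ptr dark 206 markband (np.int64(110), np.int64(112))
y31.8: mark-> -1 -1 <-ptr dark 204 markband (np.int64(110), np.int64(113))
y31.4: mark-> -1 -1 <-ptr dark 203 markband (np.int64(110), np.int64(113))
y31.0: mark-> -1 -1 <-ptr dark 201 markband (np.int64(110), np.int64(147))
y30.6: mark-> -1 -1 <-ptr dark 198 markband (np.int64(145), np.int64(149))
y30.2: mark-> -1 -1 <-ptr dark 196 markband (np.int64(147), np.int64(151))
y29.8: mark-> -1 -1 <-ptr dark 195 markband (np.int64(149), np.int64(153))
y29.4: mark-> -1 -1 <-ptr dark 193 markband (np.in
[... 708 characters left out ...]
.0: mark-> 168 205 <-ptr dark 206 markband 
y24.6: mark-> 166 207 <-ptr dark 209 markband 
y24.2: mark-> 165 209 <-ptr dark 212 markband 
y23.8: mark-> 162 211 <-ptr dark 265 markband 
y23.4: mark-> 161 220 <-ptr dark 266 markband 
y23.0: mark-> 159 220 <-ptr dark 267 markband 
y22.6: mark-> 157 220 <-ptr dark 268 markband 
y22.2: mark-> 155 220 <-ptr dark 268 markband 
y21.8: mark-> 152 220 <-ptr dark 269 markband 
y21.4: mark-> 151 220 <-ptr dark 269 markband 
y21.0: mark-> 149 220 <-ptr dark 269 markband 
y20.6: mark-> 127 216 <-ptr dark 269 markband 
y20.2: mark-> 120 218 <-ptr dark 268 markband 
y19.8: mark-> 120 220 <-ptr dark 268 markband 
y19.4: mark-> 120 220 <-ptr dark 268 markband
```

jog_arm --hand '[1, 1, 1, 1, 1]' --pt "-0.1 0 -0.22" --pt "0 0 0" --pt "0 0 0" --pt "0 0 0" --pt "0 0 0" --twist '[0, 0, 0, 0, 0]'

```text
time_s: 10.25
eef_pos: [0.5365, 0.025, 0.0297]
tool_rot: [0.693, 0.146, -0.148, -0.69]
contact_force: [-4.3, -5.9, 7.5]
finger_gap: 0.245
```

```bash
cat > meas.py <<'E'
import sys
from tips import *
import io,contextlib
n=sys.argv[1]
with contextlib.redirect_stdout(io.StringIO()) as o: r=tips(n)
print(o.getvalue().split("\n")[0])
s=sensors.state();x=R.from_quat(s["tool_rot"]).as_matrix()[:,0];print("jaw deg",np.degrees(np.arctan2(x[1],x[0])),"j7",s["joints"][6])
h=cv2.cvtColor(r,cv2.COLOR_RGB2HSV);g=h[:,:,1]<65;V=h[:,:,2]
y=60-np.arange(400)*.2
rows=range(120,210)
# mark: silhouette right edge: wood or band-end;  pointer: dark left edge
P={i:180+np.flatnonzero(V[i,180:280]<90)[0] for i in rows if (V[i,180:280]<90).any()}
M={}
for i in rows:
    t=np.flatnonzero(V[i,125:180]<90);w=np.flatnonzero(~g[i,120:220])
    if len(t): M[i]=125+t[-1]+1
    elif len(w): M[i]=120+w[0]
def mid(D,cols,sgn):
    out=[]
    for c in cols:
        k=[i for i in D if sgn*(D[i]-c)>=0]
        if k: out.append((y[min(k)]+y[max(k)])/2)
    return np.round(out,2)
tip=min(P.values());print("ptr tip col",tip,"mid y",mid(P,range(tip+2,tip+18,2),-1))
tm=max(v for v in M.values() if v<180);M={i:v for i,v in M.items() if v<180}
print("mark tip col",tm,"mid y",mid(M,range(tm-16,tm,2),1))
E
python3 meas.py w8
```

```text
10.25 [0.5365 0.025  0.0297] [-4.3 -5.9  7.5] [-1.09  0.74  0.04] 20.916880209337748
jaw deg 23.9501406717003 j7 -0.10721081216793228
ptr tip col 192 mid y [25.5 25.5 25.5 25.5 25.5 25.7 25.7 25.7]
mark tip col 169 mid y [26.  25.9 25.9 26.  26.2 26.  26.  25.9]
```

jog_arm --hand '[1, 1, 1, 1, 1, 1, 1]' --pt "0.02 0 0.03" --pt "0 0 0" --pt "0 0 0" --pt "0 0 0" --pt "0 0 0" --pt "0 0 0" --pt "0 0 0" --twist '[0, 5, 5, 5, 5, 5, 0]'

```text
time_s: 11.0
eef_pos: [0.5372, 0.0255, 0.0297]
tool_rot: [0.708, -0.007, 0.006, -0.706]
contact_force: [-2.5, -5.8, 4.8]
finger_gap: 0.239
```

```bash
python3 meas.py w9
```

```text
11.0 [0.5372 0.0255 0.0297] [-2.5 -5.8  4.8] [-1.03  0.44  0.05] 20.44328191436968
jaw deg -1.0326565206834384 j7 -0.47311352653517524
ptr tip col 191 mid y [25.5 25.5 25.5 25.5 25.5 25.5 25.7 25.8]
mark tip col 169 mid y [26.2 26.3 26.4 26.4 26.3 26.2 26.2 26.2]
```

jog_arm --hand '[1, 1, 1, 1, 1, 1]' --pt "0 0 0.05" --pt "0 0 0" --pt "0 0 0" --pt "0 0 0" --pt "0 0 0" --pt "0 0 0" --twist '[0, 4, 4, 4, 4, 0]'

```text
time_s: 11.65
eef_pos: [0.5377, 0.0259, 0.0298]
tool_rot: [0.701, -0.105, 0.105, -0.698]
contact_force: [-1.8, -4.6, 3.1]
finger_gap: 0.243
```

```bash
python3 meas.py w10
```

```text
11.65 [0.5377 0.0259 0.0298] [-1.8 -4.6  3.1] [-1.06  0.21  0.06] 20.765886187139614
jaw deg -17.037939065699266 j7 -0.7077673278540608
ptr tip col 191 mid y [25.6 25.6 22.7 22.9 23.1 23.3 23.7 23.9]
mark tip col 170 mid y [26.4 26.4 26.4 26.5 26.5 26.4 26.4 26.6]
```

jog_arm --hand '[1, 1, 1, 1, 1, 1]' --pt "-0.02 0 0.06" --pt "0 0 0" --pt "0 0 0" --pt "0 0 0" --pt "0 0 0" --pt "0 0 0" --twist '[0, 4, 4, 3, 3, 0]'

```text
time_s: 12.3
eef_pos: [0.538, 0.0265, 0.0298]
tool_rot: [0.682, -0.189, 0.19, -0.68]
contact_force: [-0.1, -6.4, 2.7]
finger_gap: 0.246
```

```bash
python3 meas.py w11
```

```text
12.3 [0.538  0.0265 0.0298] [-0.1 -6.4  2.7] [-1.04  0.17  0.05] 20.97298200619201
jaw deg -31.040575870377637 j7 -0.9135075391282944
ptr tip col 180 mid y [23.4 23.4 23.4 23.4 23.6 23.7 23.8 23.9]
mark tip col 164 mid y [32.4 32.4 32.4 32.4 32.4 32.4 29.2 28.9]
```

jog_arm --hand '[1, 1, 1, 1]' --pt "0 0 0" --pt "0 0 0" --pt "0 0 0" --pt "0 0 0" --twist '[4, 4, 4, 0]'

```text
time_s: 12.75
eef_pos: [0.5385, 0.0266, 0.0298]
tool_rot: [0.659, -0.258, 0.26, -0.657]
contact_force: [0.7, -5.3, 1.7]
finger_gap: 0.244
```

Run:
```python
from tips import *
s=sensors.state();print(s["wrist_torque"].round(3),s["contact_force"].round(1),s["joints"].round(3),s["tau"].round(3))
x=R.from_quat(s["tool_rot"]).as_matrix()[:,0];print("jaw deg",np.degrees(np.arctan2(x[1],x[0])))
r=tips("w12")
h=cv2.cvtColor(r,cv2.COLOR_RGB2HSV)
# coarse text maps of value and saturation around the tips (x .488-.512 , y .036-.018)
for k in (2,1):
    print("VS"[k==1]);
    for i in range(120,212,4): print(f"{60-i*.2:.1f}",*(f"{v:3d}" for v in h[i,135:265:5,k]))
```

```text
[-0.943 -0.055  0.253] [ 0.7 -5.3  1.7] [ 0.117  0.477 -0.315  1.992  0.227  0.705 -1.089] [ -3.095 -42.531  -5.695 -16.1    -1.166  -0.342  -0.478]
jaw deg -43.03773153955453
12.75 [0.5385 0.0266 0.0298] [ 0.7 -5.3  1.7] [-0.94 -0.05  0.25] 20.83898949255818
rows: leftmost dark col in x .485-.52 by y
0.000:0.0000 0.001:0.4886 0.002:0.4850 0.003:0.4850 0.004:0.4850 0.005:0.4850 0.006:0.4850 0.007:0.4850 0.008:0.4850 0.009:0.4850 0.010:0.4850 0.011:0.4850 0.012:0.4850 0.013:0.4850 0.014:0.4850 0.015:0.4850 0.016:0.4850 0.017:0.4850 0.018:0.4850 0.019:0.4850 0.020:0.4850 0.021:0.4850 0.022:0.4850 0.023:0.4850 0.024:0.4850 0.025:0.4850 0.026:0.4850 0.027:0.4850 0.028:0.4850 0.029:0.4850 0.030:0.4850 0.031:0.4850 0.032:0.4850 0.033:0.4850 0.034:0.4850 0.035:0.4850 0.036:0.4850 0.037:0.4850 0.038:0.4864 0.039:0.4890 0.040:0.4914 0.041:0.5080 0.042:0.5100 0.043:0.5120 0.044:0.5124 
V
36.0  42  45  36  26  22  17  18  21  21  21  15  17  18  16  22  22  21  21  21  19  19  21  27  34  27  34
35.2  22  19  23  20  20  21  18  22  17  20  21  24  21  17  20  22  22  21  24  21  21  20  20  28
[... 4106 characters left out ...]
78  49  55  28  39  13  13  16  17  15   7  20
22.4  80  26  35  30  28  58  38  54  27  15  36  28  89   0  46  28  99  60  34  16  17  17  13  14  21  45
21.6  16  67  81  26  26 104  35  15  55  89  81  58  64  28  81  44  53  43  21  14  21  17  32  17  15  20
20.8  64  61  96  51  35  51   0  61  57  51  67  55  54  36  70  54 112  97  48  24  19  13  21  45  38  24
20.0  28  12  40  57  38  78  40  57  45  33  51  40  41  64  27  81  71  36  20  14  13  44  11  34  18  16
19.2  54  49  51  45  60  36  43  73  44  38  73  64  67  51  58  77  49  70  28  26  19  19  49  12  21  19
18.4  57  64  13  13  16  71 109  28  51  40  40  55  22  49  68  96  28   8  19  20  18  26  18  12  12  15
```

jog_arm --hand '[1, 1]' --pt "0 0 0" --pt "0 0 0" --twist '[3, 0]'

```text
time_s: 13.0
eef_pos: [0.5388, 0.0267, 0.0298]
tool_rot: [0.652, -0.275, 0.277, -0.65]
contact_force: [1.3, -5.5, 0.4]
finger_gap: 0.242
```

```bash
cat > st.py <<'E'
from h import *
s=sensors.state();x=R.from_quat(s["tool_rot"]).as_matrix()[:,0]
print(round(s["time_s"],2),s["eef_pos"].round(4),"F",s["contact_force"].round(1),"T",s["wrist_torque"].round(3),"jaw",np.degrees(np.arctan2(x[1],x[0])).round(2),"j7",s["joints"][6].round(3),s["tau"][6].round(3),s["finger_gap"]*85.4)
E
python3 st.py
```

```text
13.0 [0.5388 0.0267 0.0298] F [ 1.3 -5.5  0.4] T [-0.917 -0.203  0.428] jaw -45.97 j7 -1.132 -0.605 20.63039571808797
```

jog_arm --hand '[1, 1]' --pt "0 0 0" --pt "0 0 0" --twist '[3, 0]'

```text
time_s: 13.2
eef_pos: [0.5392, 0.0269, 0.0298]
tool_rot: [0.644, -0.291, 0.294, -0.643]
contact_force: [2.0, -6.2, -0.5]
finger_gap: 0.247
```

```bash
python3 st.py
```

```text
13.2 [0.5392 0.0269 0.0298] F [ 2.  -6.2 -0.5] T [-0.956 -0.503  0.588] jaw -48.91 j7 -1.176 -0.756 21.06869368266085
```

```bash
cat > foot.py <<'E'
from h import *
import sys
def cen(im,p,yg):
    u,v=proj(p,[.538,yg,.03]).round().astype(int)
    w=im[v-16:v+17,u-16:u+17].astype(float).max(2)
    d=np.clip((90-w)/60,0,1);n,l,st,c=cv2.connectedComponentsWithStats((d>0.15).astype(np.uint8))
    k=1+np.argmax(st[1:,4]);d=d*(cv2.dilate((l==k).astype(np.uint8),np.ones((3,3))))
    yy,xx=np.mgrid[v-16:v+17,u-16:u+17];return np.array([(d*xx).sum(),(d*yy).sum()])/d.sum(),d.sum()
if __name__=="__main__":
    n=sys.argv[1]
    for cam,a in(("top","t"),("side","s")):
        p=camera_params(cam);im5=cv2.imread(f"pics/{a}5.png")[:,:,::-1];im,_=snap(cam,a+n)
        r=[]
        for I,yg in((cv2.imread(f"pics/{cam}0.png"),.183),(im5,.277),(im,.291)):
            c,m=cen(I,p,yg);r.append(onz(p,c,.025));print(cam,c.round(2),m.round(1),r[-1].round(4))
        print("moved",((r[1]-r[0])*1e3).round(2),((r[2]-r[1])*1e3).round(2))
E
python3 foot.py 13
```

```text
top [215.47 198.96] 164.4 [0.5337 0.1893 0.025 ]
top [173.68 199.7 ] 150.6 [0.5341 0.2869 0.025 ]
top [168.3  199.85] 158.0 [0.5341 0.2995 0.025 ]
moved [ 0.49 97.67  0.  ] [-0.08 12.57  0.  ]
side [276.68 290.25] 157.6 [0.5352 0.1922 0.025 ]
side [248.87 326.53] 167.5 [0.5346 0.2886 0.025 ]
side [244.92 331.69] 174.6 [0.5345 0.3012 0.025 ]
moved [-0.67 96.39  0.  ] [-0.1  12.58  0.  ]
```

jog_arm --hand '[1, 1, 1, 1]' --pt "-0.06 0 0.05" --pt "0 0 0" --pt "0 0 0" --pt "0 0 0" --twist '[0, 0, 0, 0]'

```text
time_s: 13.7
eef_pos: [0.5392, 0.0277, 0.0298]
tool_rot: [0.644, -0.291, 0.294, -0.643]
contact_force: [1.6, -5.7, -0.0]
finger_gap: 0.239
```

```bash
python3 st.py; python3 foot.py 14
python3 - <<'E'
from h import *
# is the mark / pointer tip region visible in side or top now? project and print brightness
for cam,a in(("side","s14"),("top","t14")):
    p=camera_params(cam);im=cv2.imread(f"pics/{a}.png")
    u,v=proj(p,[.496,.026,.0435]);print(cam,u,v)
    u,v=int(round(u)),int(round(v));print(cv2.cvtColor(im,cv2.COLOR_BGR2GRAY)[v-6:v+8,u-12:u+12])
E
```

```text
13.7 [0.5392 0.0277 0.0298] F [ 1.6 -5.7 -0. ] T [-0.901 -0.532  0.633] jaw -48.86 j7 -1.176 -0.61 20.413460419872713
top [215.47 198.96] 164.4 [0.5337 0.1893 0.025 ]
top [173.68 199.7 ] 150.6 [0.5341 0.2869 0.025 ]
top [167.83 199.97] 153.9 [0.5338 0.3006 0.025 ]
moved [ 0.49 97.67  0.  ] [-0.32 13.68  0.  ]
side [276.68 290.25] 157.6 [0.5352 0.1922 0.025 ]
side [248.87 326.53] 167.5 [0.5346 0.2886 0.025 ]
side [244.66 332.05] 173.4 [0.5344 0.302  0.025 ]
moved [-0.67 96.39  0.  ] [-0.13 13.42  0.  ]
side 331.1069678265326 239.9001226639672
[[ 59  60  50  50  57  63  62  56  62  70  80  83  97 110 127 149 189 218
  230 233 233 234 234 234]
 [ 51  46  45  54  59  57  64  61  68  76  81  90 104 123 152 186 214 229
  233 232 233 232 234 234]
 [ 48  51  54  59  66  62  63  66  69  69  81  94 116 139 177 211 229 231
  233 233 234 233 234 234]
 [ 50  59  61  62  64  61  63  65  65  67  79 103 129 157 197 223 231 232
  233 234 233 233 235 235]
 [ 63  65  62  63  57  60  64  65  64  62  78 110 145 177 207 220 223 228
  229 232 235 234 234 235]
 [ 65  64  62  60  58  60  59  58  61  59  75 1
[... 1255 characters left out ...]
41 42 39 42 35 40 36 38]
 [39 40 44 38 49 39 39 39 40 41 39 46 43 35 39 39 40 40 43 39 40 39 36 36]
 [38 39 44 36 39 47 42 38 40 43 44 42 37 40 41 45 42 37 37 45 43 32 36 41]
 [41 42 44 41 45 39 42 43 43 41 42 39 41 40 39 42 46 39 39 40 39 42 38 42]
 [42 42 39 39 40 42 45 40 45 42 37 41 40 43 40 45 41 35 40 47 39 38 40 37]
 [34 43 45 40 42 44 36 37 49 38 43 41 37 45 44 36 39 42 45 40 43 40 36 40]
 [43 39 46 41 43 41 44 40 41 42 41 46 42 42 38 38 40 40 37 39 42 38 43 33]
 [38 37 44 50 43 36 40 44 43 44 40 42 39 41 41 40 45 48 41 40 35 37 40 38]
 [43 48 40 42 37 39 45 40 48 38 44 33 49 43 32 40 41 36 43 41 46 43 42 37]
 [40 42 39 41 40 43 43 44 39 42 42 40 42 42 39 41 41 37 37 35 40 39 44 34]]
```

```bash
python3 -c "
from h import *
print(manip.sign_off())"; python3 st.py
```

```text
the job is handed in; nothing more can be done
None
the job is handed in; nothing more can be done
```

I gripped the leg by its post, drew it out to the mark, and turned the wrist clockwise until the lever met its stop. I handed the job in at 13.7 s with the leg still gripped and the lever still pushed shut.

**First grasp:** it closed above the post, because the fingertips stood about 35 mm further back than the reported tool point. I reopened the fingers, lowered the hand and gripped again. The opening then read about 20.5 mm on the 22 mm post.

**Pointer at the mark:**
- The first pull overshot the mark by about 2.4 mm, so I moved back. The close wrist camera picture before the lever was turned showed the pointer about 0.5 mm short.
- During the swing it read up to 0.8 mm short, and I nudged the leg by about 0.5 mm at a time. Foot readings just after the stop put it about 0.9 mm short, so I moved it 0.8 mm more.
- At the end the gripper hid the tips, so I measured the leg's rubber foot instead. From the reference picture taken partway out, it had moved 13.7 mm (top camera) and 13.4 mm (side camera), against about 13.5 mm needed.
- The same foot method read 3–4% long on the earlier pull, so the last placing is good to about half a millimetre.

**Lever at its stop:**
- The wrist torque rose from about 0.05 N m to 0.25, 0.43 and 0.59 N m over the last turns. That is well above the lever's friction of about 0.1 N m, and it held at 0.63 N m after the last adjustment.
- I did not see the lever shut. That rests on the torque and on the finger now standing where the open tab had been. The 0.1 N m friction did not show clearly during the swing.

I did not look specifically at the spanner, nut, bolt and tape afterwards. No unexpected contact forces appeared.

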